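# Unpin a tablet's screen frame and hold it at its balance point

### The arm

A 6-joint arm with a two-finger parallel gripper is mounted at the origin on the work surface. World frame = base frame: x ahead of the robot, y to its left, z up, the work surface at z = 0. Lengths are in mm, angles in rad, forces in N, time in s.
With the tool pointing down it reaches from about 275 to 1000 mm from the base axis. Payload 8.4 kg.
Tool frame: the origin (TCP) lies on the mounting face of the last link; the fingertips stand 173 mm ahead of it and the grasp point (between the pads) lies 155 mm ahead of it; x points along the fingers, y is the direction in which the jaws open and shut, and the axes are right-handed (so a half turn about x gives the same grasp; the last joint's range is limited). The gripper opens to 85 mm and grips with 20 to 120 N. Pads are 22 mm wide; open, the fingers measure 114 mm over their backs; the gripper's body (76 mm by 85 mm) begins 54 mm behind the grasp point. The pads swing forward as they close: fully open they stand 13 mm farther back than shut.
Start: joints at [1.147, 0.353, 1.633, -0, 1.155, -0.002], TCP at [255.876, 570.225, 404.681] pointing down, gripper open.
Joint ranges: [-2.63, 2.63], [-0.92, 2.1], [0.06, 2.66], [-1.3, 4.44], [0, 2.69], [-3.02, 3.02]. Speed limits (rad/s): [2.22, 2.22, 2.79, 3.14, 3.14, 3.14].

### API

Orientations are given as [roll, pitch, yaw] about the fixed x, y, z axes, in that order (R = Rz(yaw) Ry(pitch) Rx(roll)).
In Python, from station import * gives the robot as it stands.
- The arm moves only by the tool arm_command, never from a script. Its argument "targets" is a list of rows, each a list of 7 numbers: the shift along the tool's x, y, z in cm, then the turn, a rotation vector about the tool's x, y, z in degrees, then the gripper command: -1 is shut, 1 is fully open, values between are in proportion. A call has exactly 5 rows; each row is the pose to reach, as a shift and turn from the pose commanded when the call began, along the tool's axes at that moment; what a row does not reach only later rows make up. A row lasts 1/12 s, in which the tool goes at most 41.7 mm and 7.16 degrees, less where a joint would pass 70% of its speed; a pose out of reach is approached as far as the arm can. A call with a gripper value outside its range is refused whole. The fingers move at their own pace and stop on an object; "force" is the grip in N (left out, the last holds). Time passes only in rows, so rows that repeat a pose let the fingers close, or fill a call up. It gives the time, the measured TCP pose, the force and the opening at its end, in the units of the state.
- get_state(): the state, without advancing time (a new reading comes with each control period).
- camera(name): name is "scene" or "top" or "wrist"; returns (picture, depth): 400x640x3 uint8, red, green, blue; 400x640 float32, mm along the optical axis (not along the pixel's ray), 0 where there is no reading.
- calibration(name): a dict with "mtx" (3x3 intrinsics, pixels), "k1" (the pictures are not rectified: a ray, as slopes to the right and down, at radius r is drawn at 1 + k1 r^2 times it, then the intrinsics apply), "extrinsics" (4x4, takes a point from world to camera coordinates); the wrist camera has in their place "hand_eye" (4x4, takes a point from camera to tool coordinates, whose origin is the TCP and whose axes are the tool frame's). Camera axes: x right, y down, z forward; pixel columns grow to the right and rows downward; lengths in mm; the calibration is good to about 2 mm. A picture is of the moment at which its call begins: read the wrist's pose just before it. calibration takes no time and is no camera call.
- finish_job(): hands the job in, once; it reports no verdict.
The state is a dict: "time_s": time; "q": joint angles; "joint_velocities": joint speeds; "joint_efforts": joint torques, N m; "position": TCP position; "orientation": TCP orientation; "ft_force": force on the tool from outside, world axes, zero at the start; "wrist_torque": the same for the moment, N m; "finger_gap": finger opening in mm.
Only numpy, scipy, OpenCV 4.12 (cv2) and the standard library are available. Lean on these libraries where they do the work, as an engineer would, in place of code of your own. Each camera call takes 0.05 s, during which the arm holds its last target.

### The job

On the tablet repair jig, pull the locking pin straight up out of the screen frame and stand it upright, shaft down, in the narrow holder cup. Then grip the frame's round handle bar, lift the hinged screen up to the point where it stands exactly upright and balances, and finish there, still gripping the bar and holding it steady; never let it drop or tip over backwards, and leave the bottle, the phone and the lens cap where they are.

Things in the scene. Friction and masses are not known exactly. Their poses are not given: they have to be found in the camera images.
- jig_hinge (a point): Middle of the hinge line of the tablet repair jig, 65 mm above the bench, on the jig's side far from the robot. The jig is a fixed off-white block (150 x 210 x 45 mm) with a tablet's open back on it. Jig axes: z up, y along the hinge line, -x from the hinge towards the handle bar (roughly towards the robot).
- screen (a joint): Angle of the hinged screen frame (rad): 0 = flat, closed (start), 1.571 = upright, 2.7 = stop, fallen over backwards. Aluminium panel 122 x 176 x 10 mm with dark glass, about 0.35 kg, no spring, almost no friction: it falls shut below 1.571, backwards beyond; at 1.571 its weight is exactly over the hinge. An ear on its -y side (14 mm hole) is held by the pin: it cannot lift until the pin is out.
- bar (a point): Middle of the frame's handle bar: round, steel, 12 mm thick, parallel to the hinge line and 175 mm from it; moves with the frame. Closed: 65 mm above the bench; upright: 240 mm, right above the hinge. Free for 104 mm between its side arms, 37 mm of open space to the panel's edge, only bench below: pinch it from above, fingers closing across it (along jig x). It may turn between the fingers.
- pin_knob (a point): Centre of the locking pin's knob: an upright dark cylinder 30 mm across and 26 mm tall, the place to grip. 113 mm above the pin's foot. At the start the pin stands vertically in the jig, knob centre 123 mm above the bench.
- pin_center (a point): Locking pin, loose, about 90 g: steel shaft 10 mm thick, 100 mm long below the knob, 126 mm in all. This point is 63 mm above its foot; z runs from foot to knob. At the start it stands in a bore of the jig (foot 10 mm above the bench, bore 35 mm deep) and passes loosely through the frame's ear (top 69 mm above the bench); lift straight up by 65 mm or more to free it.
- pin_tip (a point): Centre of the end face of the pin's foot.
- cup_rim (a point): Centre of the mouth of the holder cup, 81 mm above the bench: a straight narrow aluminium tube cup, 36 mm outside, 26 mm inside, 75 mm deep inside (inner floor 6 mm above the bench), on a dark round foot 68 mm across; loose, about 0.45 kg. z is its axis, up. It stands left or right of the jig.
- bottle_mid (a point): Bystander: middle (60 mm up) of a closed white bottle, 44 mm across and 120 mm tall, on the other side of the jig from the cup; leave it alone.
- phone_mid (a point): Bystander: middle of a phone lying flat, 72 x 148 x 9 mm; leave it alone.
- cap_mid (a point): Bystander: middle of a round black lens cap lying flat, 60 mm across, 16 mm tall; leave it alone.

How it is judged (in metres and radians):
On the way, in this order (a step that is already met when the one before it is completed fails the run):
1. the locking pin stands upright, shaft down, in the holder cup, let go (horizontal distance between pin_tip and cup_rim below 0.016 m and z of pin_tip in the frame of cup_rim below -0.065 m and angle between pin_center's own z axis and vertical below 0.3 rad and angle between cup_rim's own z axis and vertical below 0.12 rad and height (world z) of pin_tip below 0.02 m and contact force between the fingers and pin below 0.1 N), for 0.3 s.
2. the screen frame has been lifted part of the way by its bar (value of joint screen above 0.6 rad and contact force between the fingers and screen above 0.5 N), for 0.1 s.
At the end, for the whole second after the job is handed in: The frame is within 0.09 rad of upright (1.571), under 0.1 rad/s, fingers gripping its bar (over 1 N, within 60 mm of its middle), nothing else holding it; the pin stands in the upright cup: foot within 10 mm of the cup floor and 16 mm of its axis, leaning under 0.3 rad (value of joint screen between 1.481 and 1.661 rad and velocity of joint screen between -0.1 and 0.1 rad/s and contact force between the fingers and screen above 1 N and distance between the grasp point and bar below 0.06 m and height (world z) of bar above 0.23 m and contact force between pin and screen below 0.1 N and horizontal distance between pin_tip and cup_rim below 0.016 m and z of pin_tip in the frame of cup_rim below -0.065 m and angle between pin_center's own z axis and vertical below 0.3 rad and angle between cup_rim's own z axis and vertical below 0.12 rad and height (world z) of pin_tip below 0.02 m); the arm keeps its last pose, push and grip.
It fails at once if the screen frame tips over backwards (value of joint screen above 1.95 rad).
It fails at once if the screen frame drops (velocity of joint screen below -2 rad/s).
It fails at once if the bottle, phone or lens cap is moved by over 30 mm (distance of any of bottle_mid, phone_mid, cap_mid from where it was at the start of the episode above 0.03 m).
It also fails if it takes over 64 s, if anything falls off the work surface, if the arm or the gripper's body presses on something with over 40 N, if the wrist force passes 120 N, or if a joint passes its speed limit or range.

## Working session

There is one attempt and no reset: what is moved stays moved. The work goes in short steps, Python scripts to look and compute and a tool call to move; the robot and the scene stay as the last step left them, time stands still between calls to the robot, and variables do not carry over. Pictures are saved under pics/ and viewed, and the job is handed in when it is done.

Besides the shell and the picture viewer there is one more tool, called after "Call:" as name(argument=value, ...) on one line, values as JSON. arm_command: Moves the arm, as the interface text tells. Its arguments: {"type":"object","properties":{"targets":{"type":"array"},"force":{"type":"number"}},"required":["targets"]}

```bash
ls; mkdir -p pics
python3 - <<'E'
from station import *
import cv2
print(get_state())
for n in ["scene","top","wrist"]:
    c=calibration(n); print(n,c)
for n in ["scene","top"]:
    p,d=camera(n)
    cv2.imwrite(f"pics/{n}0.png",p[:,:,::-1])
    import numpy as np
    np.save(f"{n}0_d.npy",d); np.save(f"{n}0_p.npy",p)
E
```

```text
pics
{'time_s': 0.0, 'q': array([ 1.14662796e+00,  3.53657438e-01,  1.63408876e+00,  2.55530756e-05,
        1.15519461e+00, -2.39941241e-03]), 'joint_velocities': array([ 0.00051217,  0.00204463, -0.00064454, -0.00022783,  0.00150852,
        0.00088296]), 'joint_efforts': array([ 6.05377465e-06, -6.05241108e+01, -3.42066765e+01,  4.01804550e-05,
        9.31218354e-03,  7.88691608e-06]), 'position': array([255.76733245, 570.03552493, 403.97512888]), 'orientation': array([-1.5905242 ,  1.56944796, -2.01230349]), 'ft_force': array([ 0.92305851, -0.44151574, -0.1359988 ]), 'wrist_torque': array([-0.01279328, -0.01436483,  0.02625535]), 'finger_gap': 85.53075763150959}
scene {'mtx': array([[498.54317192,   0.        , 326.08680075],
       [  0.        , 498.54317192, 202.33449663],
       [  0.        ,   0.        ,   1.        ]]), 'k1': -0.012959634507509912, 'extrinsics': array([[ 6.52241868e-01,  7.57998220e-01, -4.38681414e-03,
        -3.91711298e+02],
       [ 5.58209140e-01, -4.84226664e-01, -6.73741118e-01,
        -2.40664971e+02],
       [-5.12818781e-01,  4.36993406e-01, 
[... 531 characters left out ...]
,  7.75426751e-03, -9.87466137e-01,
         1.06410485e+03],
       [ 0.00000000e+00,  0.00000000e+00,  0.00000000e+00,
         1.00000000e+00]])}
wrist {'mtx': array([[292.96275813,   0.        , 324.6749831 ],
       [  0.        , 292.96275813, 205.0564677 ],
       [  0.        ,   0.        ,   1.        ]]), 'k1': -0.038141829460407915, 'hand_eye': array([[ 9.15110131e-04, -3.14523863e-01,  9.49249125e-01,
         3.02378653e+01],
       [ 9.99999353e-01,  9.28815463e-04, -6.56281787e-04,
        -2.05639404e+00],
       [-6.75260983e-04,  9.49249112e-01,  3.14524509e-01,
        -8.03678098e+01],
       [ 0.00000000e+00,  0.00000000e+00,  0.00000000e+00,
         1.00000000e+00]])}
```

View pics/scene0.png

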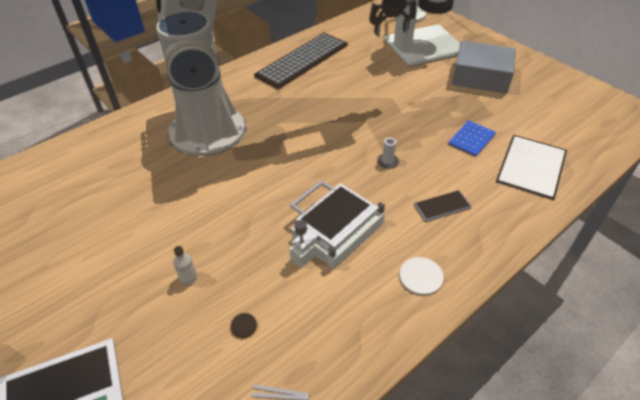

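View pics/top0.png

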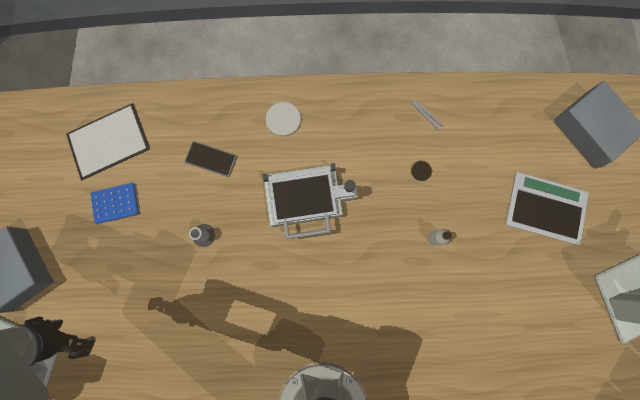

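```bash
cat > h.py <<'E'
import numpy as np, cv2
from station import *
def ray(name,u,v,pose=None):
    c=calibration(name); K=c["mtx"]; k1=c["k1"]
    pu=cv2.undistortPoints(np.array([[[u,v]]],float),K,np.array([k1,0,0,0,0.])).ravel()
    d=np.array([pu[0],pu[1],1.])
    if name=="wrist":
        from scipy.spatial.transform import Rotation as R
        T=np.eye(4);T[:3,:3]=R.from_euler('xyz',pose[1]).as_matrix();T[:3,3]=pose[0]
        M=T@c["hand_eye"]
    else: M=np.linalg.inv(c["extrinsics"])
    return M[:3,3],M[:3,:3]@d
def onz(name,u,v,z,pose=None):
    o,d=ray(name,u,v,pose); return o+d*(z-o[2])/d[2]
def proj(name,P):
    c=calibration(name); X=c["extrinsics"]@np.append(P,1); s=X[:2]/X[2]; s=s*(1+c["k1"]*(s@s))
    return c["mtx"][:2,:2]@s+c["mtx"][:2,2]
def tri(a,b):
    A=np.zeros((3,3));y=np.zeros(3)
    for o,d in (a,b):
        d=d/np.linalg.norm(d);P=np.eye(3)-np.outer(d,d);A+=P;y+=P@o
    return np.linalg.solve(A,y)
E
python3 - <<'E'
import numpy as np,cv2
p=np.load("top0_p.npy")[:,:,::-1]; s=np.load("scene0_p.npy")[:,:,::-1]
cv2.imwrite("pics/topz.png",cv2.resize(p[155:255,180:380],None,fx=4,fy=4,interpolation=cv2.INTER_CUBIC))
cv2.imwrite("pics/scenez.png",cv2.resize(s[130:270,270:410],None,fx=4,fy=4,interpolation=cv2.INTER_CUBIC))
E
```

```text
(no output)
```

View pics/topz.png

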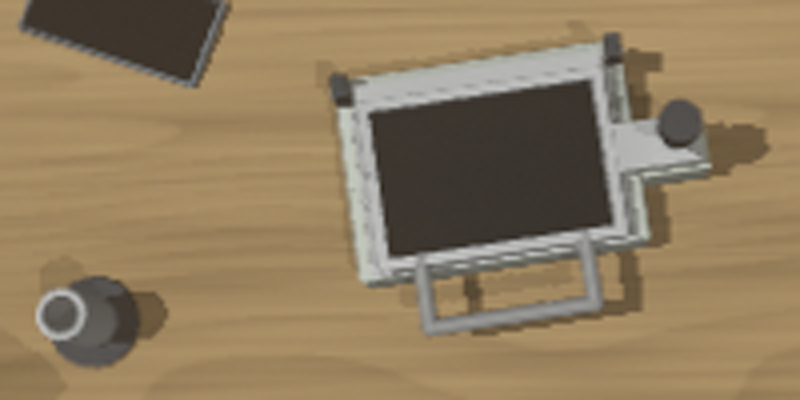

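View pics/scenez.png

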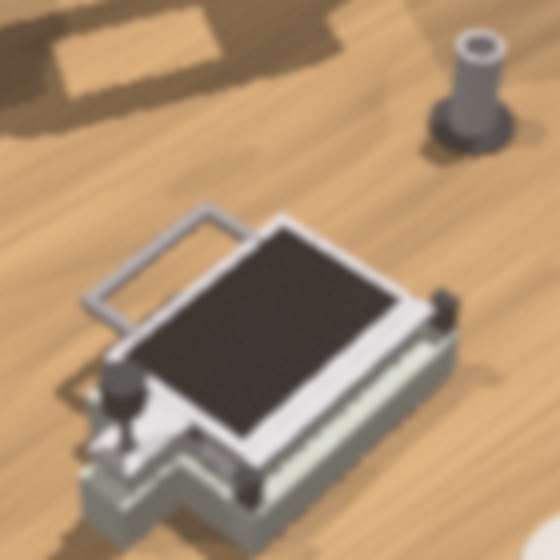

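Run:
```python
from h import *
t=lambda x,y:(180+(x+.5)/4-.5,155+(y+.5)/4-.5)
s=lambda x,y:(270+(x+.5)/4-.5,130+(y+.5)/4-.5)
print("knobtop",onz("top",*t(681,120),136))
print("rim",onz("top",*t(61,314),81), onz("scene",*s(481,46),81), tri(ray("top",*t(61,314)),ray("scene",*s(481,46))))
print("knob scene ctr z123", onz("scene",*s(124,388),123), tri(ray("top",*t(681,120)),ray("scene",*s(124,370))))
for n,a in dict(barL=(431,328),barR=(599,302),hl=(343,88),hr=(613,47)).items(): print(n,onz("top",*t(*a),65 if 'bar' in n else 70))
for n,a in dict(barL=(209,212),barR=(93,300),hl=(444,310),hr=(248,488)).items(): print(n,onz("scene",*s(*a),65))
```

```text
knobtop [609.39120116 -85.71981308 136.        ]
rim [496.29485562 342.2847287   81.        ] [497.64857265 338.08221283  81.        ] [495.81864376 342.10443872  78.06481122]
knob scene ctr z123 [608.7413394  -87.25313655 123.        ] [608.63315825 -85.8282132  138.69862526]
barL [481.76915251  87.31106422  65.        ]
barR [496.74811612 -29.53822851  65.        ]
hl [652.56131358 146.96749441  70.        ]
hr [676.79006286 -44.87228823  70.        ]
barL [484.94490134  84.45424746  65.        ]
barR [496.96394691 -27.15152172  65.        ]
hl [656.31556607 142.94292424  65.        ]
hr [681.52613265 -51.37798232  65.        ]
```

```bash
cat >> h.py <<'E'
from scipy.spatial.transform import Rotation as R
def Rdown(yaw,sg=1):
    x=np.array([0,0,-1.]);y=sg*np.array([np.cos(yaw),np.sin(yaw),0]);return np.stack([x,y,np.cross(x,y)],1)
def plan(g,yaw,sg=1):
    "g = grasp point world target; prints shift cm + turn deg from measured pose"
    s=get_state();C=R.from_euler('xyz',s["orientation"]).as_matrix()
    T=Rdown(yaw,sg);tcp=np.array(g)-155*T[:,0]
    print("t",s["time_s"],"grasp",s["position"]+155*C[:,0],"shift_cm",(C.T@(tcp-s["position"])/10).round(2),"rotvec_deg",np.degrees(R.from_matrix(C.T@T).as_rotvec()).round(2),"gap",s["finger_gap"],"F",s["ft_force"].round(1))
E
python3 - <<'E'
from h import *
C=R.from_euler('xyz',get_state()["orientation"]).as_matrix();print(C.round(3))
for sg in (1,-1):plan([609,-86.5,230],0.127,sg)
E
```

```text
[[-0.001  0.409  0.912]
 [-0.001  0.912 -0.409]
 [-1.    -0.001 -0.   ]]
t 0.1 grasp [255.71185552 569.87972897 249.04166003] shift_cm [  1.96 -45.44  59.1 ] rotvec_deg [5.856e+01 4.000e-02 6.000e-02] gap 85.28301719557439 F [-0.8  0.5  0.6]
t 0.1 grasp [255.71185552 569.87972897 249.04166003] shift_cm [  1.96 -45.44  59.1 ] rotvec_deg [-1.2144e+02 -8.0000e-02  4.0000e-02] gap 85.28301719557439 F [-0.8  0.5  0.6]
```

Call:
arm_command(targets=[[0.1,-2.3,3.0,6,0,0,1],[0.2,-4.6,6.0,12,0,0,1],[0.3,-6.9,9.0,18,0,0,1],[0.4,-9.2,12.0,24,0,0,1],[0.5,-11.5,15.0,30,0,0,1]], force=40)

```text
time_s: 0.52
position: [345.9, 402.2, 399.3]
orientation: [-1.204, 1.57, -2.154]
ft_force: [0.0, 0.4, 0.4]
finger_gap: 85.6
```

```bash
python3 -c "
from h import *
plan([609,-86.5,230],0.127)"
```

```text
t 0.5167 grasp [345.88202852 402.16183462 244.29798049] shift_cm [ 1.45 -7.03 55.06] rotvec_deg [2.829e+01 2.000e-02 3.000e-02] gap 85.55816436152153 F [0.  0.4 0.4]
```

Call:
arm_command(targets=[[0.1,-0.5,3.7,5.7,0,0,1],[0.2,-1.0,7.4,11.4,0,0,1],[0.3,-1.5,11.1,17.1,0,0,1],[0.4,-2.0,14.8,22.8,0,0,1],[0.5,-2.4,18.5,28.3,0,0,1]])

```text
time_s: 0.93
position: [434.7, 238.0, 394.5]
orientation: [-1.16, 1.57, -2.604]
ft_force: [0.8, 0.7, 0.4]
finger_gap: 85.4
```

```bash
python3 -c "
from h import *
plan([609,-86.5,230],0.127)"
```

```text
t 0.9333 grasp [434.68684784 237.99400486 239.51693084] shift_cm [ 0.95 13.19 34.39] rotvec_deg [-0.02  0.01  0.02] gap 85.40526388962654 F [0.8 0.7 0.4]
```

Call:
arm_command(targets=[[0.1,1.3,3.4,0,0,0,1],[0.2,2.6,6.9,0,0,0,1],[0.3,3.9,10.3,0,0,0,1],[0.4,5.2,13.8,0,0,0,1],[0.5,6.6,17.2,0,0,0,1]])

```text
time_s: 1.35
position: [522.8, 76.1, 389.5]
orientation: [-1.541, 1.57, -2.981]
ft_force: [-0.2, 0.3, 0.5]
finger_gap: 85.2
```

Call:
arm_command(targets=[[0.1,1.6,4.2,0,0,0,1],[0.2,3.1,8.0,0,0,0,1],[0.3,4.6,12.0,0,0,0,1],[0.4,6.1,16.0,0,0,0,1],[0.4,6.6,17.2,0,0,0,1]])

```text
time_s: 1.77
position: [611.9, -88.0, 385.2]
orientation: [0.296, 1.569, -1.145]
ft_force: [1.1, 0.4, 0.1]
finger_gap: 85.2
```

```bash
python3 -c "
from h import *
plan([609,-86.5,230],0.127)
s=get_state();p,d=camera('wrist');cv2.imwrite('pics/w1.png',p[:,:,::-1]);np.savez('w1.npz',p=p,d=d,pos=s['position'],o=s['orientation'])"
```

```text
t 1.7667 grasp [612.01288646 -88.17289761 230.21003938] shift_cm [ 0.02 -0.27 -0.18] rotvec_deg [ 0.14  0.08 -0.02] gap 85.23000971513444 F [1.1 0.4 0.1]
```

View pics/w1.png

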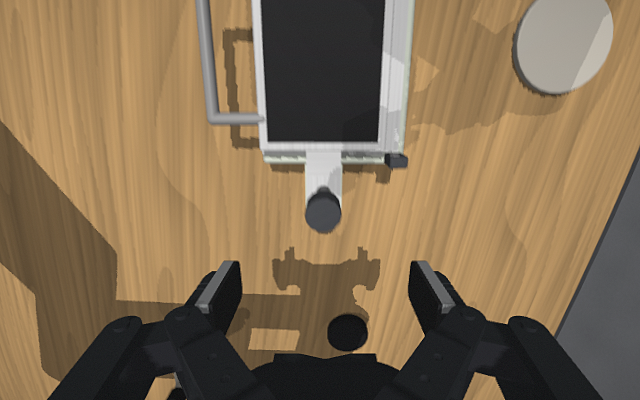

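```bash
python3 -c "
from h import *
z=np.load('w1.npz');pose=(z['pos'],z['o'])
print(onz('wrist',323,213,136,pose), onz('wrist',262,119,65,pose), onz('wrist',212,119,65,pose),onz('wrist',204,20,65,pose))
p=z['p'].astype(int); c=p[170:250,280:370].sum(2)
m=(c<210).astype('u1');n,l,st,ce=cv2.connectedComponentsWithStats(m);print(st,ce+[280,170]); print(z['d'][213,323])"
```

```text
[610.10474172 -89.11895738 136.        ] [543.0496659  -27.76866411  65.        ] [495.28614322 -33.69857056  65.        ] [486.31220118  50.23278763  65.        ]
[[   0    0   90   80 6915]
 [  63    0    1    2    2]
 [  66    0   16    3   23]
 [  28   18   33   27  257]
 [  59   47    1    2    2]
 [  58   50    1    1    1]] [[324.39942155 210.06955893]
 [343.         170.5       ]
 [354.2173913  170.34782609]
 [324.23735409 197.87937743]
 [339.         217.5       ]
 [338.         220.        ]]
232.09386
```

Call:
arm_command(targets=[[2.5,-0.2,0,0,0,0,1],[5.5,-0.2,0,0,0,0,1],[8.5,-0.2,0,0,0,0,1],[10.6,-0.2,0,0,0,0,1],[10.6,-0.2,0,0,0,0,1]])

```text
time_s: 2.23
position: [606.2, -83.3, 275.0]
orientation: [-1.866, 1.563, 2.978]
ft_force: [-0.5, -0.3, -0.3]
finger_gap: 85.4
```

Call:
arm_command(targets=[[0,0,0,0,0,0,-0.1],[0,0,0,0,0,0,-0.3],[0,0,0,0,0,0,-0.6],[0,0,0,0,0,0,-1],[0,0,0,0,0,0,-1]], force=40)

```text
time_s: 2.65
position: [609.0, -84.1, 281.3]
orientation: [1.286, 1.568, -0.153]
ft_force: [-0.1, -0.0, 7.1]
finger_gap: 28.6
```

Call:
arm_command(targets=[[0,0,0,0,0,0,-1],[0,0,0,0,0,0,-1],[0,0,0,0,0,0,-1],[0,0,0,0,0,0,-1],[0,0,0,0,0,0,-1]])

```text
time_s: 3.07
position: [609.0, -84.2, 281.3]
orientation: [1.296, 1.568, -0.143]
ft_force: [-0.9, -0.7, 6.4]
finger_gap: 28.7
```

```bash
python3 -c "
from h import *
plan([609.8,-87.7,230],0.127)
s=get_state();print(s['ft_force'],s['wrist_torque']);p,d=camera('wrist');cv2.imwrite('pics/w2.png',p[:,:,::-1])"
```

```text
t 3.0667 grasp [609.40681752 -84.26867604 126.31298181] shift_cm [-10.37   0.06   0.36] rotvec_deg [ 0.25  0.04 -0.14] gap 28.731674375776905 F [-0.9 -0.7  6.4]
[-0.91098163 -0.65750606  6.41533872] [0.01223699 0.19068877 0.02580428]
```

View pics/w2.png

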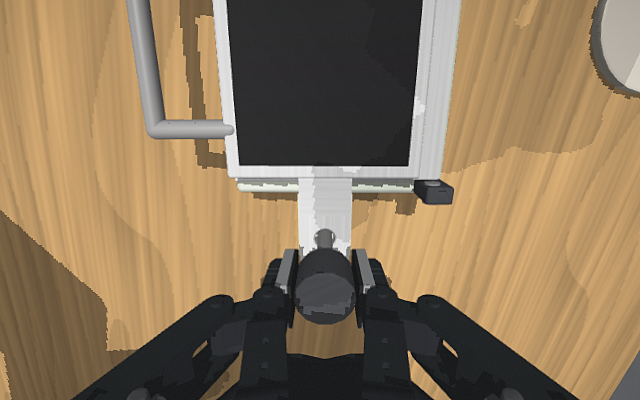

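Call:
arm_command(targets=[[-1,0,0,0,0,0,-1],[-2.5,0,0,0,0,0,-1],[-4.5,0,0,0,0,0,-1],[-7,0,0,0,0,0,-1],[-9.5,0,0,0,0,0,-1]])

```text
time_s: 3.53
position: [608.1, -84.1, 376.2]
orientation: [-1.847, 1.57, 2.997]
ft_force: [1.9, 0.2, -0.8]
finger_gap: 28.7
```

```bash
python3 -c "
from h import *
plan([496,340,226],0.127)
s=get_state();print(s['ft_force'],s['wrist_torque']);p,d=camera('wrist');cv2.imwrite('pics/w3.png',p[:,:,::-1])
p,d=camera('scene');cv2.imwrite('pics/s3.png',cv2.resize(p[130:270,270:410,::-1],None,fx=4,fy=4,interpolation=2))"
```

```text
t 3.5333 grasp [608.0358168  -84.07835287 221.20580866] shift_cm [ -0.47  -5.56 -43.51] rotvec_deg [ 0.25 -0.01  0.03] gap 28.718551130845174 F [ 1.9  0.2 -0.8]
[ 1.9283693   0.22678209 -0.77847107] [ 0.04772063 -0.02444277  0.01490299]
```

View pics/w3.png

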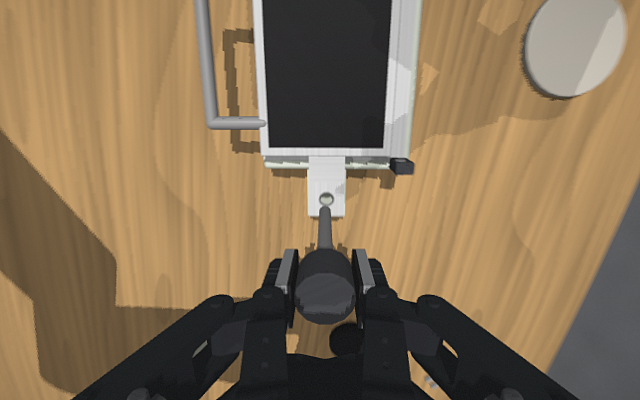

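View pics/s3.png

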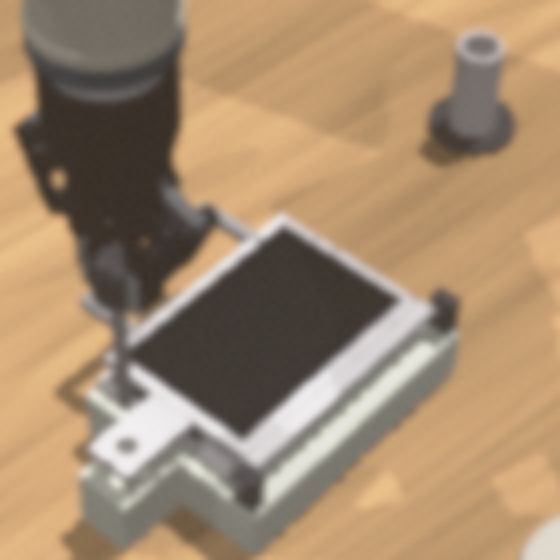

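```bash
python3 -c "
from h import *
s=get_state();pose=(s['position'],s['orientation'])
C=R.from_euler('xyz',s['orientation']).as_matrix();print(s['position']+155*C[:,0],C.round(3))
print(onz('wrist',326,199,69,pose),onz('wrist',325,298,231,pose),onz('wrist',324,210,110,pose))"
```

```text
[610.83140839 -84.45311201 224.96929486] [[ 0.007  0.991  0.131]
 [-0.001  0.131 -0.991]
 [-1.     0.007  0.002]]
[613.59701316 -92.52356658  69.        ] [611.31094873 -91.99939612 231.        ] [611.07320574 -90.03277337 110.        ]
```

Call:
arm_command(targets=[[-0.1,-0.3,-2.0,0,0,0,-1],[-0.1,-0.7,-5.2,0,0,0,-1],[-0.1,-1.1,-8.7,0,0,0,-1],[-0.1,-1.5,-12.2,0,0,0,-1],[-0.1,-2.0,-15.7,0,0,0,-1]])

```text
time_s: 4.05
position: [567.3, 70.1, 375.7]
orientation: [-2.108, 1.571, 2.736]
ft_force: [0.1, 0.6, -1.1]
finger_gap: 28.8
```

Call:
arm_command(targets=[[0,-0.4,-3.5,0,0,0,-1],[0,-0.9,-7.0,0,0,0,-1],[0,-1.3,-10.5,0,0,0,-1],[0,-1.8,-14.0,0,0,0,-1],[0,-2.2,-17.0,0,0,0,-1]])

```text
time_s: 4.47
position: [522.8, 236.4, 375.7]
orientation: [-2.104, 1.57, 2.74]
ft_force: [0.7, 0.8, -1.1]
finger_gap: 28.7
```

Call:
arm_command(targets=[[0,-0.1,-1,0,0,0,-1],[0,-0.1,-1,0,0,0,-1],[0,-0.1,-1,0,0,0,-1],[0,-0.1,-1,0,0,0,-1],[0,-0.1,-1,0,0,0,-1]])

```text
time_s: 4.88
position: [521.9, 243.2, 375.6]
orientation: [-0.544, 1.57, -1.985]
ft_force: [1.1, -0.3, -0.5]
finger_gap: 28.6
```

```bash
python3 -c "
from h import *
plan([497.3,342.3,226],0.127)
s=get_state();p,d=camera('wrist');cv2.imwrite('pics/w4.png',p[:,:,::-1]);np.savez('w4.npz',p=p,d=d,pos=s['position'],o=s['orientation'])
p,d=camera('scene');cv2.imwrite('pics/s4.png',cv2.resize(p[80:220,300:440,::-1],None,fx=4,fy=4,interpolation=2))"
```

```text
t 4.8833 grasp [521.91811902 243.08613882 220.60633832] shift_cm [ -0.54  -1.16 -10.15] rotvec_deg [0.18 0.02 0.01] gap 28.625940210879726 F [ 1.1 -0.3 -0.5]
```

View pics/w4.png

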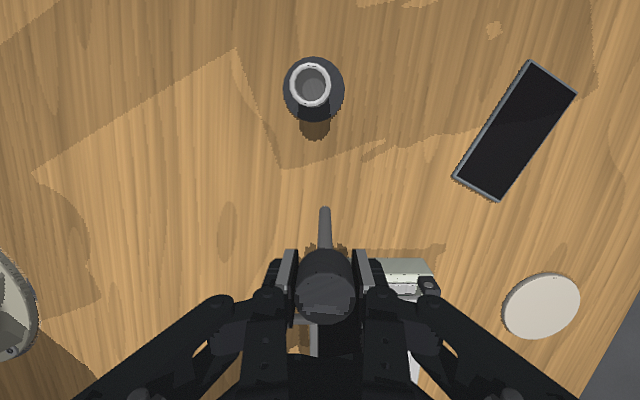

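View pics/s4.png

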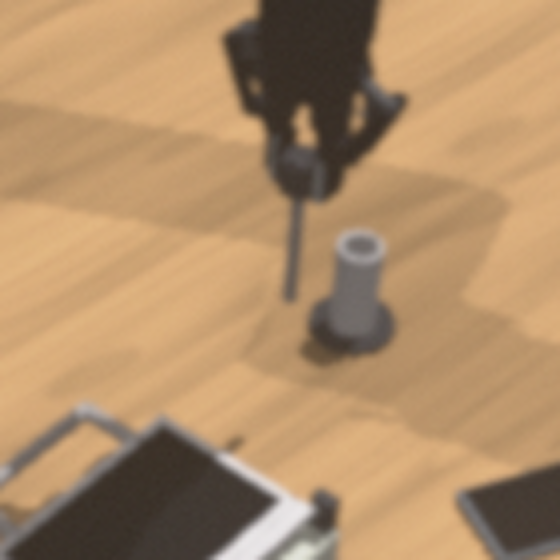

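```bash
python3 -c "
from h import *
z=np.load('w4.npz');pose=(z['pos'],z['o'])
C=R.from_euler('xyz',z['o']).as_matrix()
s=lambda x,y:(300+(x+.5)/4-.5,80+(y+.5)/4-.5)
for a,b in ((onz('wrist',325,210,104,pose),onz('wrist',311,85,81,pose)),(onz('scene',*s(290,298),104),onz('scene',*s(360,246),81))):
  print(a,b,b-a,(C.T@(b-a))/10)
"
```

```text
[522.20680497 237.1215836  104.        ] [496.99028807 338.08991551  81.        ] [-25.2165169  100.96833192 -23.        ] [  2.29607624  -1.1885577  -10.3397356 ]
[521.45752276 239.58851185 104.        ] [497.16363692 337.52373982  81.        ] [-24.29388585  97.93522797 -23.        ] [  2.29619094  -1.13646371 -10.02701227]
```

Call:
arm_command(targets=[[0,-0.3,-2.5,0,0,0,-1],[0,-0.6,-5.5,0,0,0,-1],[0,-1.0,-8.5,0,0,0,-1],[0,-1.15,-10.2,0,0,0,-1],[0,-1.15,-10.2,0,0,0,-1]])

```text
time_s: 5.4
position: [496.6, 346.1, 375.7]
orientation: [2.854, 1.569, 1.416]
ft_force: [-0.3, 0.7, -0.5]
finger_gap: 29.2
```

Call:
arm_command(targets=[[0,0,0,0,0,0,-1],[0,0,0,0,0,0,-1],[0,0,0,0,0,0,-1],[0,0,0,0,0,0,-1],[0,0,0,0,0,0,-1]])

```text
time_s: 5.82
position: [497.2, 343.1, 375.7]
orientation: [0.04, 1.571, -1.4]
ft_force: [-0.1, 0.2, -0.6]
finger_gap: 28.7
```

```bash
python3 -c "
from h import *
plan([497.3,342.3,226],0.127)
s=get_state();p,d=camera('wrist');cv2.imwrite('pics/w5.png',p[:,:,::-1]);np.savez('w5.npz',p=p,d=d,pos=s['position'],o=s['orientation'])
p,d=camera('scene');cv2.imwrite('pics/s5.png',cv2.resize(p[80:220,300:440,::-1],None,fx=4,fy=4,interpolation=2))"
```

```text
t 5.8167 grasp [497.21539497 343.10869797 220.73742056] shift_cm [-0.53 -0.    0.08] rotvec_deg [ 0.19  0.01 -0.  ] gap 28.743859563307886 F [-0.1  0.2 -0.6]
```

View pics/w5.png

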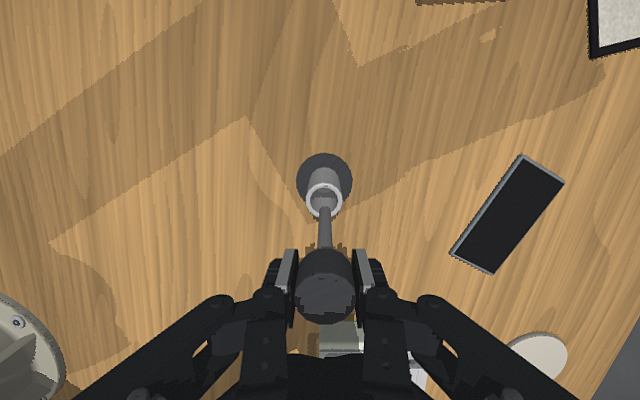

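View pics/s5.png

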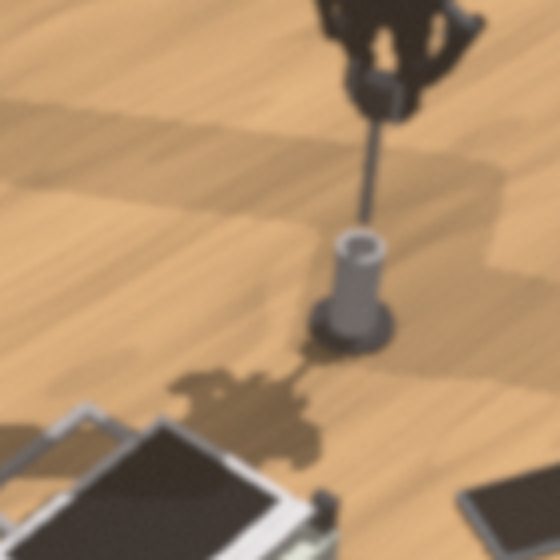

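```bash
python3 -c "
from h import *
z=np.load('w5.npz');pose=(z['pos'],z['o'])
s=lambda x,y:(300+(x+.5)/4-.5,80+(y+.5)/4-.5)
a,b=onz('wrist',325,210,104,pose),onz('wrist',324,200,81,pose);print(a,b)
P=onz('scene',*s(360,246),81);P[2]=104;q=proj('scene',P);print(P,(q-[300,80])*4)
print(onz('scene',*s(364,221),104))
"
```

```text
[497.5339805  337.13713243 104.        ] [496.34437607 338.93945275  81.        ]
[497.16363692 337.52373982 104.        ] [361.31337722 220.47009722]
[496.96471244 338.965933   104.        ]
```

Call:
arm_command(targets=[[1.0,0,0,0,0,0,-1],[2.5,0,0,0,0,0,-1],[4.0,0,0,0,0,0,-1],[5.0,0,0,0,0,0,-1],[5.0,0,0,0,0,0,-1]])

```text
time_s: 6.33
position: [496.1, 343.3, 322.9]
orientation: [-1.099, 1.567, -2.538]
ft_force: [-0.4, -0.1, -0.1]
finger_gap: 28.7
```

Call:
arm_command(targets=[[1.0,0,0,0,0,0,-1],[2.0,0,0,0,0,0,-1],[3.2,0,0,0,0,0,-1],[4.2,0,0,0,0,0,-1],[4.5,0,0,0,0,0,-1]])

```text
time_s: 6.75
position: [496.3, 343.6, 278.5]
orientation: [-1.095, 1.568, -2.535]
ft_force: [-0.7, -0.2, -1.4]
finger_gap: 29.1
```

Call:
arm_command(targets=[[0,0,0,0,0,0,-1],[0,0,0,0,0,0,-1],[0,0,0,0,0,0,-1],[0,0,0,0,0,0,-1],[0,0,0,0,0,0,-1]])

```text
time_s: 7.17
position: [497.1, 344.1, 281.2]
orientation: [2.037, 1.57, 0.597]
ft_force: [0.2, -0.3, -0.7]
finger_gap: 28.9
```

```bash
python3 -c "
from h import *
plan([497.3,342.3,122],0.127)
p,d=camera('scene');cv2.imwrite('pics/s6.png',cv2.resize(p[80:220,300:440,::-1],None,fx=4,fy=4,interpolation=2))"
```

```text
t 7.1667 grasp [497.19063249 344.13601874 126.24618299] shift_cm [ 0.42 -0.    0.18] rotvec_deg [ 0.26 -0.03 -0.05] gap 28.863469112855288 F [ 0.2 -0.3 -0.7]
```

View pics/s6.png

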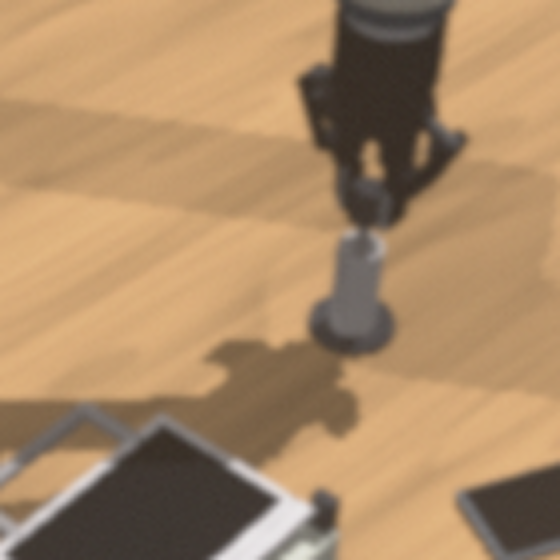

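Call:
arm_command(targets=[[0.15,0,0,0,0,0,-1],[0.3,0,0,0,0,0,-1],[0.3,0,0,0,0,0,-1],[0.3,0,0,0,0,0,-0.1],[0.3,0,0,0,0,0,0.2]])

```text
time_s: 7.63
position: [496.9, 344.0, 277.8]
orientation: [1.9, 1.571, 0.461]
ft_force: [-0.8, 0.1, 0.5]
finger_gap: 49.3
```

Call:
arm_command(targets=[[0,0,0,0,0,0,0.5],[0,0,0,0,0,0,0.5],[0,0,0,0,0,0,0.5],[0,0,0,0,0,0,0.5],[0,0,0,0,0,0,0.5]])

```text
time_s: 8.05
position: [496.9, 343.9, 277.7]
orientation: [-1.812, 1.571, 3.032]
ft_force: [0.2, 0.2, 0.4]
finger_gap: 64.1
```

Call:
arm_command(targets=[[-1,0,0,0,0,0,0.5],[-3,0,0,0,0,0,0.5],[-6,0,0,0,0,0,0.5],[-9,0,0,0,0,0,0.5],[-10,0,0,0,0,0,0.5]])

```text
time_s: 8.47
position: [497.8, 344.5, 382.8]
orientation: [2.042, 1.565, 0.603]
ft_force: [1.1, 0.2, 0.2]
finger_gap: 63.8
```

```bash
python3 -c "
from h import *
plan([490,29,230],0.127)
p,d=camera('wrist');cv2.imwrite('pics/w7.png',p[:,:,::-1])
p,d=camera('scene');cv2.imwrite('pics/s7.png',cv2.resize(p[80:220,300:440,::-1],None,fx=4,fy=4,interpolation=2))"
```

```text
t 8.4667 grasp [498.52608028 345.07518268 227.84258741] shift_cm [-0.33 -4.9  31.18] rotvec_deg [ 0.26 -0.16 -0.31] gap 63.822218514743746 F [1.1 0.2 0.2]
```

View pics/s7.png

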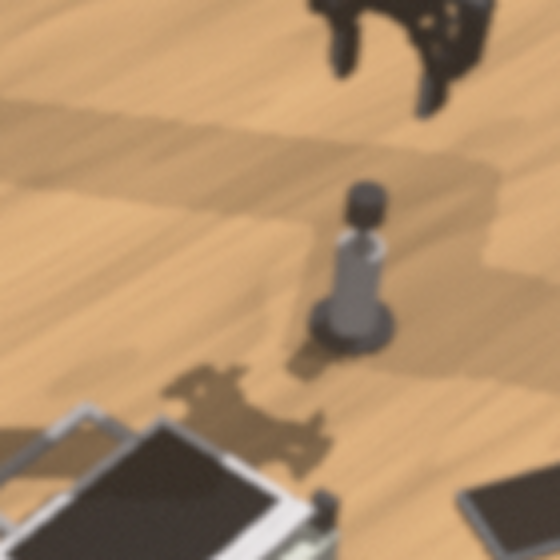

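View pics/w7.png

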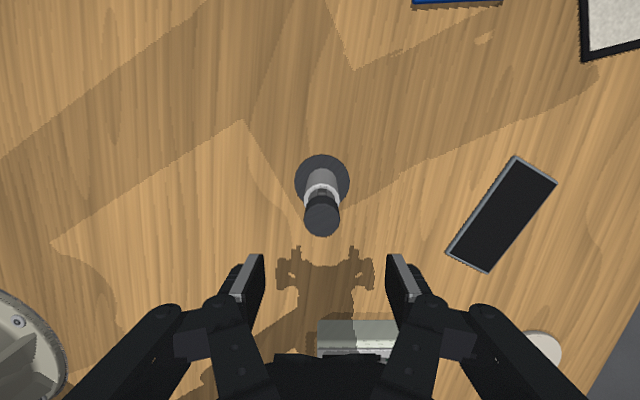

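Call:
arm_command(targets=[[0,-0.3,2,0,0,0,0.3],[0,-0.9,5.5,0,0,0,0],[0,-1.5,9.3,0,0,0,0],[0,-2.1,13.1,0,0,0,0],[0,-2.7,16.9,0,0,0,0]])

```text
time_s: 8.98
position: [491.3, 171.3, 376.2]
orientation: [-1.345, 1.568, -2.783]
ft_force: [0.9, -0.5, 0.4]
finger_gap: 42.4
```

Call:
arm_command(targets=[[0,-0.6,3.8,0,0,0,0],[0,-1.2,7.6,0,0,0,0],[0,-1.8,11.4,0,0,0,0],[0,-2.2,14.1,0,0,0,0],[0,-2.2,14.2,0,0,0,0]])

```text
time_s: 9.4
position: [488.1, 25.4, 376.4]
orientation: [-1.151, 1.568, -2.593]
ft_force: [0.2, 0.5, -1.7]
finger_gap: 42.5
```

Call:
arm_command(targets=[[1,0,0,0,0,0,0],[3,0,0,0,0,0,0],[5,0,0,0,0,0,0],[6,0,0,0,0,0,0],[6,0,0,0,0,0,0]])

```text
time_s: 9.82
position: [487.8, 30.1, 314.6]
orientation: [-1.682, 1.565, -3.12]
ft_force: [-0.6, 0.2, -0.1]
finger_gap: 42.7
```

Call:
arm_command(targets=[[0,0,0,0,0,0,0],[0,0,0,0,0,0,0],[0,0,0,0,0,0,0],[0,0,0,0,0,0,0],[0,0,0,0,0,0,0]])

```text
time_s: 10.23
position: [489.3, 29.3, 318.4]
orientation: [1.491, 1.569, 0.051]
ft_force: [0.6, -0.3, 0.4]
finger_gap: 42.5
```

```bash
python3 -c "
from h import *
plan([490,29,67],0.127)
s=get_state();p,d=camera('wrist');cv2.imwrite('pics/w8.png',p[:,:,::-1]);np.savez('w8.npz',p=p,d=d,pos=s['position'],o=s['orientation'])
"
```

```text
t 10.2333 grasp [489.52412766  29.28416153 163.3786704 ] shift_cm [9.64 0.05 0.04] rotvec_deg [ 0.26  0.01 -0.08] gap 42.52600186480778 F [ 0.6 -0.3  0.4]
```

View pics/w8.png

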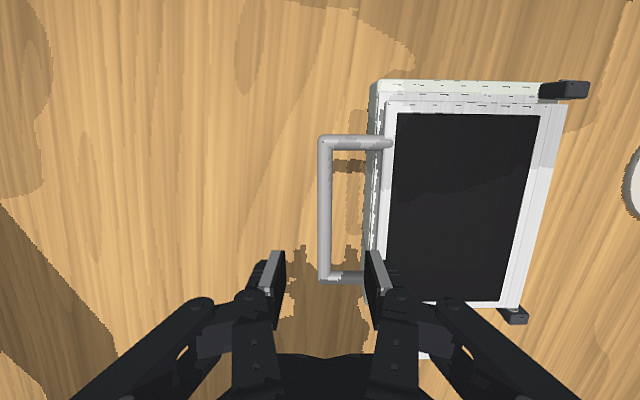

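```bash
python3 -c "
from h import *
z=np.load('w8.npz');pose=(z['pos'],z['o'])
a=onz('wrist',325,143,65,pose);b=onz('wrist',324.5,278,65,pose);print(a,b,(a+b)/2, np.arctan2(-(a-b)[0],(a-b)[1]))
a=onz('wrist',560,91,72,pose);b=onz('wrist',512,315,72,pose);print(a,b,(a+b)/2, np.arctan2(-(a-b)[0],(a-b)[1]))
"
```

```text
[482.07448389  82.58238384  65.        ] [497.04877013 -33.01960733  65.        ] [489.56162701  24.78138825  65.        ] 0.1288158528595822
[642.1429403  142.61365288  72.        ] [671.17860076 -46.02992247  72.        ] [656.66077053  48.2918652   72.        ] 0.15271960911075877
```

Call:
arm_command(targets=[[2,0,0.2,0,0,0,-0.15],[4.5,0,0.2,0,0,0,-0.15],[7,0,0.2,0,0,0,-0.15],[9,0,0.2,0,0,0,-0.15],[9.5,0,0.2,0,0,0,-0.15]])

```text
time_s: 10.7
position: [488.3, 27.1, 220.4]
orientation: [-1.648, 1.567, -3.087]
ft_force: [-0.9, 0.4, -0.1]
finger_gap: 36.6
```

Call:
arm_command(targets=[[0,0,0,0,0,0,-0.15],[0,0,0,0,0,0,-0.15],[0,0,0,0,0,0,-0.15],[0,0,0,0,0,0,-0.15],[0,0,0,0,0,0,-0.15]])

```text
time_s: 11.12
position: [489.8, 27.2, 223.7]
orientation: [1.492, 1.569, 0.052]
ft_force: [0.5, -0.5, 0.3]
finger_gap: 36.4
```

```bash
python3 -c "
from h import *
plan([489.6,27,65],0.128)
s=get_state();p,d=camera('wrist');cv2.imwrite('pics/w9.png',p[:,:,::-1])
"
```

```text
t 11.1167 grasp [490.0933049   27.25455614  68.72510059] shift_cm [ 0.37 -0.02  0.02] rotvec_deg [ 0.2   0.01 -0.11] gap 36.377887897379935 F [ 0.5 -0.5  0.3]
```

View pics/w9.png

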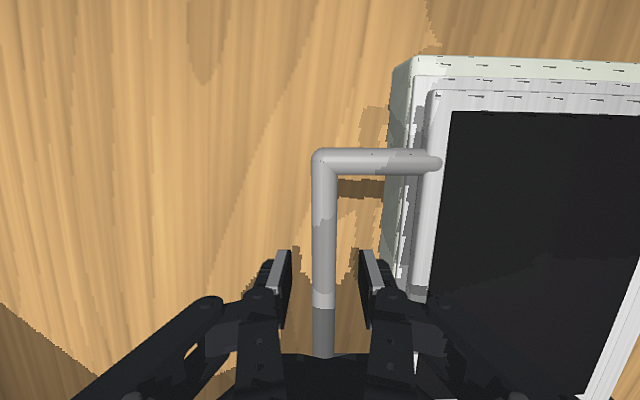

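Call:
arm_command(targets=[[0.3,0,0,0,0,0,-0.15],[0.3,0,0,0,0,0,-0.4],[0.3,0,0,0,0,0,-0.7],[0.3,0,0,0,0,0,-1],[0.3,0,0,0,0,0,-1]], force=60)

```text
time_s: 11.58
position: [489.5, 27.2, 219.8]
orientation: [1.609, 1.571, 0.17]
ft_force: [0.2, -0.8, 0.4]
finger_gap: 10.0
```

Call:
arm_command(targets=[[0,0,0,0,0,0,-1],[0,0,0,0,0,0,-1],[0,0,0,0,0,0,-1],[0,0,0,0,0,0,-1],[0,0,0,0,0,0,-1]])

```text
time_s: 12.0
position: [489.5, 27.2, 219.8]
orientation: [1.509, 1.57, 0.069]
ft_force: [1.2, 0.2, 1.8]
finger_gap: 10.0
```

```bash
python3 -c "
from h import *
plan([489.6,27,65],0.128)
c,s=np.cos(.128),np.sin(.128)
C=R.from_euler('xyz',get_state()['orientation']).as_matrix()
for a in np.radians([5,10,15,20,25,30,35,40,45,50,55,60,65,70,75,80,85,90]):
  d=17.5*(1-np.cos(a)); print(round(np.degrees(a)), [round(-17.5*np.sin(a),2),round(d,2)],(C.T@np.array([d*c,d*s,17.5*np.sin(a)])).round(2))
"
```

```text
t 12.0 grasp [489.5088273   27.23314203  64.75468464] shift_cm [-0.02  0.01  0.02] rotvec_deg [ 0.2   0.   -0.02] gap 10.0246198868985 F [1.2 0.2 1.8]
5 [np.float64(-1.53), np.float64(0.07)] [-1.53  0.07  0.  ]
10 [np.float64(-3.04), np.float64(0.27)] [-3.04  0.27  0.  ]
15 [np.float64(-4.53), np.float64(0.6)] [-4.53  0.6   0.  ]
20 [np.float64(-5.99), np.float64(1.06)] [-5.99  1.06  0.  ]
25 [np.float64(-7.4), np.float64(1.64)] [-7.4   1.64  0.01]
30 [np.float64(-8.75), np.float64(2.34)] [-8.75  2.35  0.01]
35 [np.float64(-10.04), np.float64(3.16)] [-1.004e+01  3.170e+00  1.000e-02]
40 [np.float64(-11.25), np.float64(4.09)] [-1.125e+01  4.100e+00  1.000e-02]
45 [np.float64(-12.37), np.float64(5.13)] [-12.37   5.13   0.02]
50 [np.float64(-13.41), np.float64(6.25)] [-13.4    6.26   0.02]
55 [np.float64(-14.34), np.float64(7.46)] [-14.33   7.47   0.03]
60 [np.float64(-15.16), np.float64(8.75)] [-15.15   8.75   0.03]
65 [np.float64(-15.86), np.float64(10.1)] [-15.86  10.11   0.03]
70 [np.float64(-16.44), np.float64(11.51)] [-16.44  11.52   0.04]
75 [np.float64(-16.9), np.float64(12.97)] [-16.9   12.98   0.04]
80 [np.float64(-17.23), np.float64(14.46)] [-17.23  14.47   0.05]
85 [np.float64(-17.43), np.float64(15.97)] [-17.43  15.98   0.06]
90 [np.float64(-17.5), np.float64(17.5)] [-17.49  17.51   0.06]
```

Call:
arm_command(targets=[[-0.9,0.02,0,0,0,0,-1],[-1.83,0.1,0,0,0,0,-1],[-2.74,0.22,0,0,0,0,-1],[-3.64,0.38,0,0,0,0,-1],[-4.53,0.6,0,0,0,0,-1]])

```text
time_s: 12.42
position: [495.3, 28.0, 266.1]
orientation: [-0.567, 1.571, -2.006]
ft_force: [3.2, -0.2, -4.8]
finger_gap: 9.6
```

```bash
python3 -c "
from h import *
plan([489.6,27,65],0.128)
p,d=camera('wrist');cv2.imwrite('pics/w10.png',p[:,:,::-1])
a=np.radians(np.arange(15,94,3));x=-17.5*np.sin(a);y=17.5*(1-np.cos(a))
for i in range(0,25,5): print([(round(x[j]-x[i],2),round(y[j]-y[i],2)) for j in range(i+1,i+6)])
"
```

```text
t 12.4167 grasp [495.28383452  27.97480081 111.09236371] shift_cm [ 4.61 -0.58  0.02] rotvec_deg [0.2 0.  0. ] gap 9.637303682433302 F [ 3.2 -0.2 -4.8]
[(np.float64(-0.88), np.float64(0.26)), (np.float64(-1.74), np.float64(0.57)), (np.float64(-2.59), np.float64(0.92)), (np.float64(-3.42), np.float64(1.31)), (np.float64(-4.22), np.float64(1.75))]
[(np.float64(-0.78), np.float64(0.48)), (np.float64(-1.54), np.float64(1.0)), (np.float64(-2.26), np.float64(1.56)), (np.float64(-2.96), np.float64(2.15)), (np.float64(-3.62), np.float64(2.78))]
[(np.float64(-0.63), np.float64(0.66)), (np.float64(-1.23), np.float64(1.36)), (np.float64(-1.78), np.float64(2.09)), (np.float64(-2.3), np.float64(2.84)), (np.float64(-2.78), np.float64(3.62))]
[(np.float64(-0.44), np.float64(0.81)), (np.float64(-0.83), np.float64(1.63)), (np.float64(-1.18), np.float64(2.48)), (np.float64(-1.49), np.float64(3.34)), (np.float64(-1.75), np.float64(4.22))]
[(np.float64(-0.21), np.float64(0.89)), (np.float64(-0.38), np.float64(1.79)), (np.float64(-0.5), np.float64(2.7)), (np.float64(-0.57), np.float64(3.61)), (np.float64(-0.6), np.float64(4.53))]
```

View pics/w10.png

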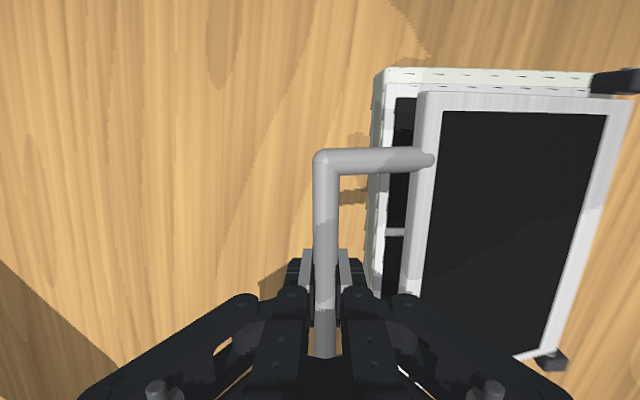

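Call:
arm_command(targets=[[-0.88,0.26,0,0,0,0,-1],[-1.74,0.57,0,0,0,0,-1],[-2.59,0.92,0,0,0,0,-1],[-3.42,1.31,0,0,0,0,-1],[-4.22,1.75,0,0,0,0,-1]])

```text
time_s: 12.88
position: [512.0, 30.1, 307.7]
orientation: [-1.536, 1.567, -2.975]
ft_force: [-4.5, -2.8, -2.0]
finger_gap: 9.8
```

Call:
arm_command(targets=[[-0.78,0.48,0,0,0,0,-1],[-1.54,1.0,0,0,0,0,-1],[-2.26,1.56,0,0,0,0,-1],[-2.96,2.15,0,0,0,0,-1],[-3.62,2.78,0,0,0,0,-1]])

```text
time_s: 13.3
position: [538.2, 33.5, 343.7]
orientation: [-1.537, 1.563, -2.976]
ft_force: [-13.6, -4.9, 8.4]
finger_gap: 9.9
```

```bash
python3 -c "
from h import *
plan([489.6,27,65],0.128)
p,d=camera('wrist');cv2.imwrite('pics/w11.png',p[:,:,::-1])
p,d=camera('scene');cv2.imwrite('pics/s11.png',cv2.resize(p[110:270,250:410,::-1],None,fx=3.5,fy=3.5,interpolation=2))
"
```

```text
t 13.3 grasp [536.92453356  33.30624005 188.70737293] shift_cm [12.41 -4.8   0.  ] rotvec_deg [0.21 0.02 0.47] gap 9.870649677375967 F [-13.6  -4.9   8.4]
```

View pics/s11.png

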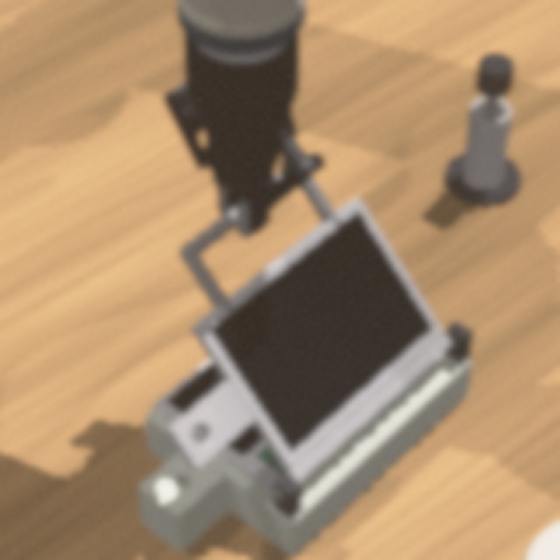

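View pics/w11.png

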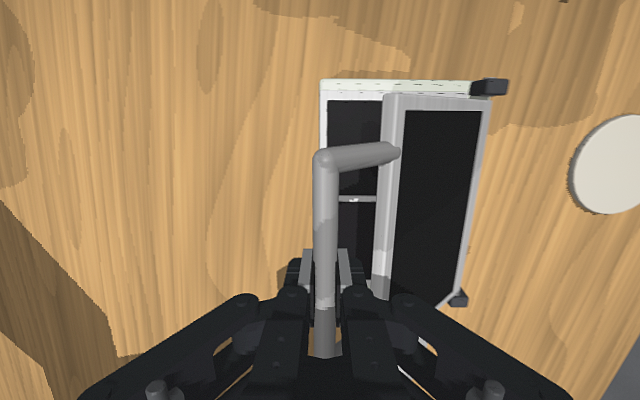

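Call:
arm_command(targets=[[0,0,0,0,0,0,-1],[0,0,0,0,0,0,-1],[0,0,0,0,0,0,-1],[0,0,0,0,0,0,-1],[0,0,0,0,0,0,-1]])

```text
time_s: 13.82
position: [538.1, 33.5, 344.0]
orientation: [-1.53, 1.563, -2.97]
ft_force: [-16.3, -3.6, 14.1]
finger_gap: 10.0
```

```bash
python3 -c "
from h import *
plan([489.6,27,65],0.128);s=get_state();print(s['wrist_torque'])
"
```

```text
t 13.8167 grasp [536.97371427  33.28592556 188.97571673] shift_cm [12.43 -4.8   0.  ] rotvec_deg [0.21 0.02 0.42] gap 10.002878938518537 F [-16.3  -3.6  14.1]
[-0.74274039  2.62884773 -0.09147272]
```

```bash
cat >> h.py <<'E'
def panel(box,tag):
    "fit plane to depth over box (u0,u1,v0,v1) in wrist; print tilt angle about jig y"
    s=get_state();p,d=camera('wrist');cv2.imwrite(f'pics/{tag}.png',p[:,:,::-1])
    np.savez(tag+'.npz',p=p,d=d,pos=s['position'],o=s['orientation'])
    return fit(tag,box)
def fit(tag,box):
    z=np.load(tag+'.npz');d=z['d'];c=calibration('wrist')
    u0,u1,v0,v1=box;vv,uu=np.mgrid[v0:v1:3,u0:u1:3];dd=d[v0:v1:3,u0:u1:3].ravel()
    pu=cv2.undistortPoints(np.stack([uu.ravel(),vv.ravel()],1).astype(float)[:,None],c['mtx'],np.array([c['k1'],0,0,0,0.]))[:,0]
    P=np.c_[pu*dd[:,None],dd][dd>0]
    T=np.eye(4);T[:3,:3]=R.from_euler('xyz',z['o']).as_matrix();T[:3,3]=z['pos'];M=T@c['hand_eye']
    P=P@M[:3,:3].T+M[:3,3]
    m=P.mean(0);U,S,V=np.linalg.svd(P-m,full_matrices=False);n=V[2]
    jx=np.array([np.cos(.128),np.sin(.128),0]);n=n*np.sign(n[2]) if abs(n[2])>.1 else n*np.sign(n@jx)
    # frame angle a: normal = (sin a along +jx, cos a along z)
    print(tag,'mean',m.round(1),'n',n.round(3),'angle deg',np.degrees(np.arctan2(n@jx,n[2])).round(2),'rms',S[2]/np.sqrt(len(P)))
    return m,n
E
python3 -c "
from h import *
panel((415,460,130,280),'w12')
z=np.load('w10.npz') if 0 else None
fit('w8',(400,490,130,280))
"
```

```text
w12 mean [612.4  56.4 119.2] n [0.685 0.087 0.723] angle deg 43.68 rms 0.3137246307688638
w8 mean [580.9  47.8  71.2] n [0.011 0.002 1.   ] angle deg 0.64 rms 2.64542173132948
```

View pics/w12.png

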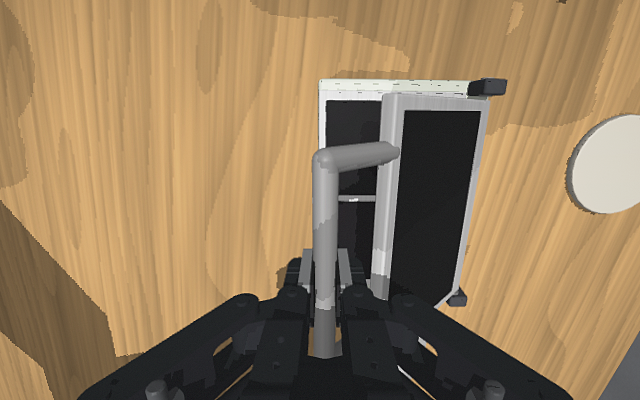

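Call:
arm_command(targets=[[-0.05,-0.05,0,0,0,0,-1],[-0.1,-0.1,0,0,0,0,-1],[-0.15,-0.2,0,0,0,0,-1],[-0.15,-0.2,0,0,0,0,-1],[-0.15,-0.2,0,0,0,0,-1]])

```text
time_s: 14.28
position: [538.1, 33.5, 345.2]
orientation: [-1.167, 1.57, -2.607]
ft_force: [-4.4, -4.6, 1.6]
finger_gap: 9.7
```

```bash
python3 -c "
from h import *
plan([489.6,27,65],0.128)
panel((415,460,130,280),'w13')
fit('w8',(410,480,130,240))
"
```

```text
t 14.2833 grasp [537.93367962  33.41637875 190.23708466] shift_cm [12.53 -4.88  0.  ] rotvec_deg [0.2  0.02 0.05] gap 9.67901024325954 F [-4.4 -4.6  1.6]
w13 mean [615.5  55.4 117.2] n [0.692 0.088 0.716] angle deg 44.26 rms 0.33983486949825953
w8 mean [577.2  63.9  71.1] n [0.002 0.    1.   ] angle deg 0.1 rms 0.6426361543628373
```

```bash
cat >> h.py <<'E'
def arc(a0,a1,n):
    a=np.radians(np.linspace(a0,a1,n+1));x=-17.5*np.sin(a);y=-17.5*np.cos(a)
    print([(round(float(x[j]-x[0]),2),round(float(y[j]-y[0]),2)) for j in range(1,n+1)])
E
python3 -c "
from h import *
arc(44.26,59,5)"
```

```text
[(-0.63, 0.64), (-1.22, 1.32), (-1.78, 2.03), (-2.3, 2.76), (-2.79, 3.52)]
```

Call:
arm_command(targets=[[-0.63,0.64,0,0,0,0,-1],[-1.22,1.32,0,0,0,0,-1],[-1.78,2.03,0,0,0,0,-1],[-2.3,2.76,0,0,0,0,-1],[-2.79,3.52,0,0,0,0,-1]])

```text
time_s: 14.75
position: [572.2, 37.9, 373.8]
orientation: [-1.425, 1.566, -2.864]
ft_force: [-10.8, -4.6, 12.5]
finger_gap: 9.6
```

Call:
arm_command(targets=[[0,0,0,0,0,0,-1],[0,0,0,0,0,0,-1],[0,0,0,0,0,0,-1],[0,0,0,0,0,0,-1],[0,0,0,0,0,0,-1]])

```text
time_s: 15.17
position: [572.4, 37.9, 374.1]
orientation: [-1.3, 1.568, -2.739]
ft_force: [-11.5, -4.4, 15.5]
finger_gap: 9.8
```

```bash
python3 -c "
from h import *
plan([489.6,27,65],0.128)
panel((410,440,130,270),'w14')
"
```

```text
t 15.1667 grasp [572.00125905  37.73503645 219.07496531] shift_cm [15.43 -8.31 -0.02] rotvec_deg [0.21 0.04 0.15] gap 9.756682685236127 F [-11.5  -4.4  15.5]
w14 mean [679.6  33.8  45.7] n [0.873 0.149 0.465] angle deg 62.26 rms 4.05678316941522
```

View pics/w14.png

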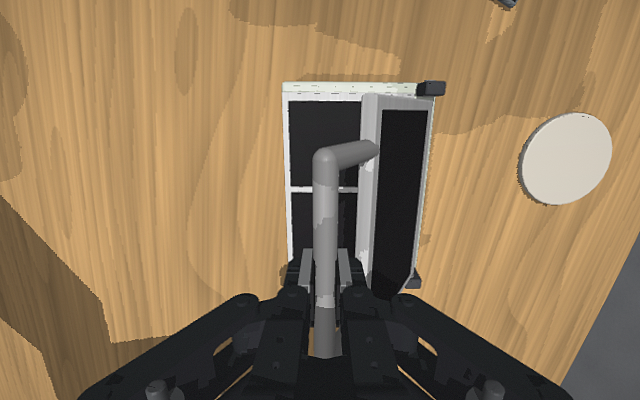

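```bash
python3 -c "
from h import *
fit('w14',(388,408,130,260))
"
```

```text
w14 mean [621.4  61.2 139.9] n [0.844 0.106 0.526] angle deg 58.24 rms 0.19387052191857618
```

```bash
python3 -c "
from h import *
arc(59,74,5)
p,d=camera('scene');cv2.imwrite('pics/s14.png',cv2.resize(p[110:270,250:410,::-1],None,fx=3.5,fy=3.5,interpolation=2))
"
```

```text
[(-0.45, 0.8), (-0.86, 1.62), (-1.23, 2.46), (-1.55, 3.32), (-1.82, 4.19)]
```

View pics/s14.png

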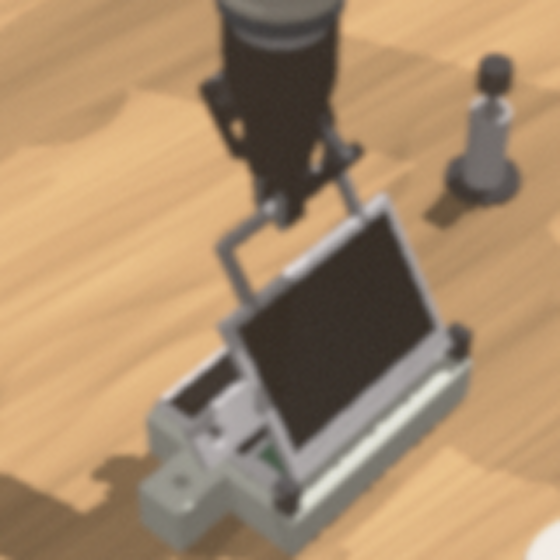

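Call:
arm_command(targets=[[-0.5,0.78,0,0,0,0,-1],[-0.95,1.6,0,0,0,0,-1],[-1.33,2.43,0,0,0,0,-1],[-1.65,3.28,0,0,0,0,-1],[-1.93,4.14,0,0,0,0,-1]])

```text
time_s: 15.68
position: [614.6, 43.4, 393.5]
orientation: [0.076, 1.57, -1.363]
ft_force: [-5.1, -4.5, 6.5]
finger_gap: 9.6
```

Call:
arm_command(targets=[[0,0,0,0,0,0,-1],[0,0,0,0,0,0,-1],[0,0,0,0,0,0,-1],[0,0,0,0,0,0,-1],[0,0,0,0,0,0,-1]])

```text
time_s: 16.1
position: [614.9, 43.5, 394.2]
orientation: [1.308, 1.568, -0.132]
ft_force: [-3.0, -3.7, 11.5]
finger_gap: 9.4
```

```bash
python3 -c "
from h import *
plan([489.6,27,65],0.128)
panel((370,380,130,240),'w15');fit('w15',(362,374,150,240))
"
```

```text
t 16.1 grasp [615.35158572  43.48149889 239.15453443] shift_cm [ 17.38 -12.69  -0.02] rotvec_deg [ 0.21  0.04 -0.16] gap 9.362857072306937 F [-3.  -3.7 11.5]
w15 mean [667.1  50.5  67.5] n [0.955 0.133 0.266] angle deg 74.57 rms 1.2162426379709292
w15 mean [648.5  57.4 129.8] n [0.957 0.118 0.266] angle deg 74.57 rms 0.41138154135986954
```

View pics/w15.png

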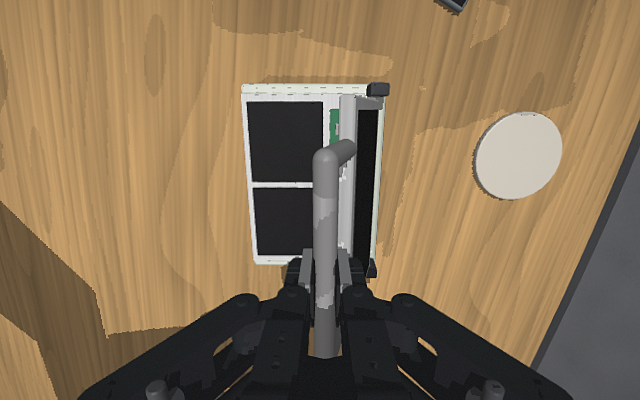

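```bash
python3 -c "
from h import *
arc(74.4,84.4,5);arc(84.4,90,5)
"
```

```text
[(-0.15, 0.59), (-0.29, 1.19), (-0.4, 1.79), (-0.49, 2.39), (-0.56, 3.0)]
[(-0.03, 0.34), (-0.05, 0.68), (-0.07, 1.02), (-0.08, 1.37), (-0.08, 1.71)]
```

Call:
arm_command(targets=[[-0.2,0.59,0,0,0,0,-1],[-0.36,1.19,0,0,0,0,-1],[-0.47,1.79,0,0,0,0,-1],[-0.56,2.39,0,0,0,0,-1],[-0.63,3.0,0,0,0,0,-1]])

```text
time_s: 16.57
position: [644.5, 47.4, 399.3]
orientation: [0.719, 1.57, -0.721]
ft_force: [3.9, -7.7, -17.4]
finger_gap: 9.3
```

Call:
arm_command(targets=[[-0.03,0.34,0,0,0,0,-1],[-0.05,0.68,0,0,0,0,-1],[-0.07,1.02,0,0,0,0,-1],[-0.08,1.37,0,0,0,0,-1],[-0.08,1.71,0,0,0,0,-1]])

```text
time_s: 16.98
position: [661.2, 49.5, 399.7]
orientation: [0.184, 1.57, -1.255]
ft_force: [1.3, -2.4, -14.4]
finger_gap: 9.9
```

Call:
arm_command(targets=[[0,0,0,0,0,0,-1],[0,0,0,0,0,0,-1],[0,0,0,0,0,0,-1],[0,0,0,0,0,0,-1],[0,0,0,0,0,0,-1]])

```text
time_s: 17.4
position: [661.3, 49.6, 399.4]
orientation: [1.173, 1.569, -0.266]
ft_force: [1.6, -4.8, 0.9]
finger_gap: 9.6
```

```bash
python3 -c "
from h import *
plan([489.6,27,65],0.128)
p,d=camera('scene');cv2.imwrite('pics/s16.png',cv2.resize(p[110:270,250:410,::-1],None,fx=3.5,fy=3.5,interpolation=2))
s=get_state();p,d=camera('wrist');cv2.imwrite('pics/w16.png',p[:,:,::-1]);np.savez('w16.npz',p=p,d=d,pos=s['position'],o=s['orientation'])
p,d=camera('top');cv2.imwrite('pics/t16.png',cv2.resize(p[140:260,180:380,::-1],None,fx=4,fy=4,interpolation=2))
"
```

```text
t 17.4 grasp [661.50289221  49.54255625 244.40780645] shift_cm [ 17.91 -17.34  -0.02] rotvec_deg [ 0.19  0.04 -0.09] gap 9.630674104097748 F [ 1.6 -4.8  0.9]
```

View pics/s16.png

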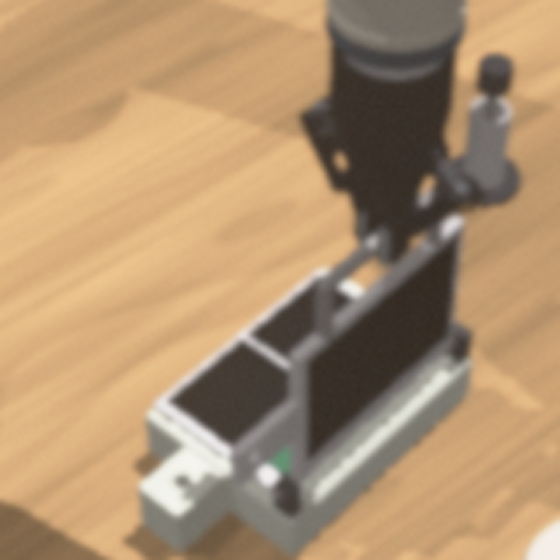

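View pics/w16.png

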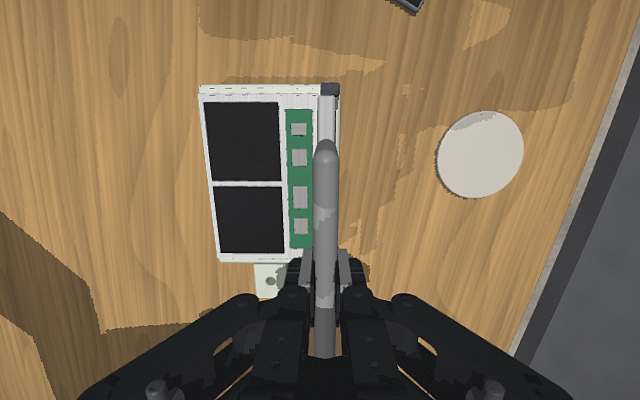

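View pics/t16.png

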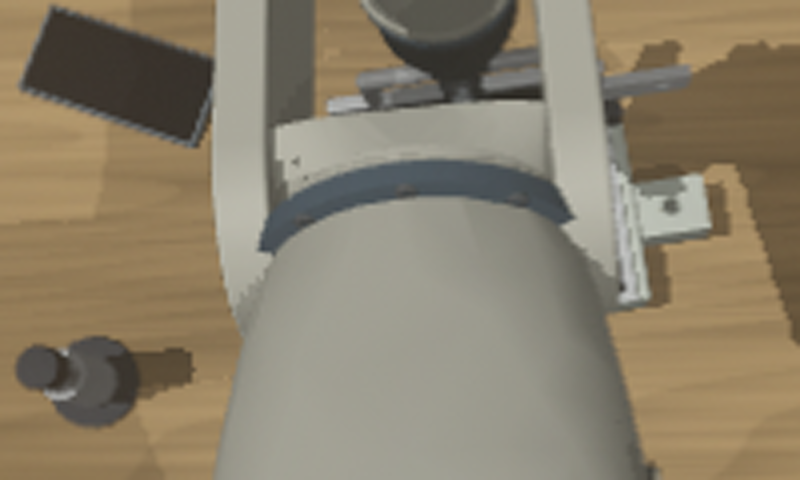

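```bash
python3 -c "
from h import *
z=np.load('w16.npz');pose=(z['pos'],z['o']);jx=np.array([np.cos(.128),np.sin(.128),0])
C=R.from_euler('xyz',z['o']).as_matrix();g=z['pos']+155*C[:,0]
print('knuckle',(onz('wrist',330,89,75,pose)-g)@jx,'bar',(onz('wrist',325.5,180,240,pose)-g)@jx,'panel strip low',(onz('wrist',327,110,70,pose)-g)@jx)
cv2.imwrite('pics/w16z.png',cv2.resize(z['p'][75:275,260:400,::-1],None,fx=4,fy=3,interpolation=2))
st=get_state();print(st['joint_velocities'].round(4),st['ft_force'])
"
```

```text
knuckle 4.082952851476844 bar -0.4539763906694009 panel strip low 1.422440334312325
[ 0.0003 -0.0004 -0.0007  0.0012  0.0008  0.0011] [-0.76445439 -5.68416064  1.22746416]
```

View pics/w16z.png

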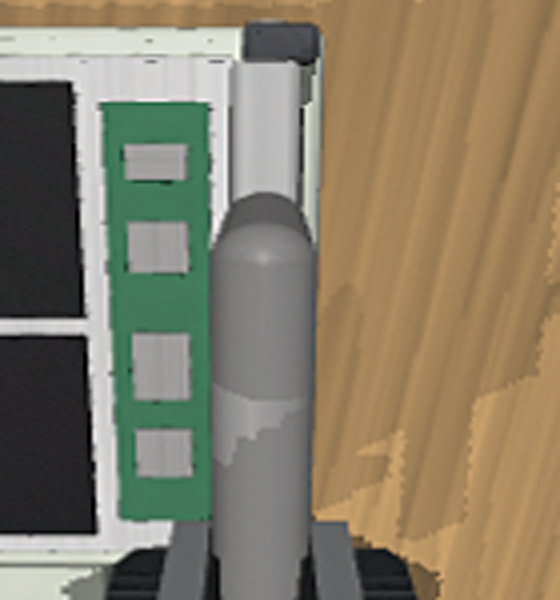

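Call:
arm_command(targets=[[0,0.05,0,0,0,0,-1],[0,0.1,0,0,0,0,-1],[0,0.15,0,0,0,0,-1],[0,0.15,0,0,0,0,-1],[0,0.15,0,0,0,0,-1]])

```text
time_s: 17.97
position: [662.6, 49.7, 399.4]
orientation: [1.017, 1.569, -0.423]
ft_force: [0.4, -5.2, 1.7]
finger_gap: 9.8
```

Call:
arm_command(targets=[[0,0,0,0,0,0,-1],[0,0,0,0,0,0,-1],[0,0,0,0,0,0,-1],[0,0,0,0,0,0,-1],[0,0,0,0,0,0,-1]])

```text
time_s: 18.38
position: [662.6, 49.8, 399.4]
orientation: [1.065, 1.569, -0.374]
ft_force: [1.0, -5.1, 1.4]
finger_gap: 9.7
```

```bash
python3 -c "
from h import *
plan([489.6,27,65],0.128)
print(get_state()['joint_velocities'].round(4))
s=get_state();p,d=camera('scene');cv2.imwrite('pics/s17.png',p[:,:,::-1])
print(finish_job())
"
```

```text
t 18.3833 grasp [662.83369293  49.69948408 244.44972897] shift_cm [ 17.92 -17.47  -0.02] rotvec_deg [ 0.19  0.04 -0.07] gap 9.735551109545474 F [ 1.  -5.1  1.4]
[ 0.001  -0.0002 -0.0014  0.0003 -0.0015  0.0011]
the job is handed in; nothing more can be done
None
```

View pics/s17.png

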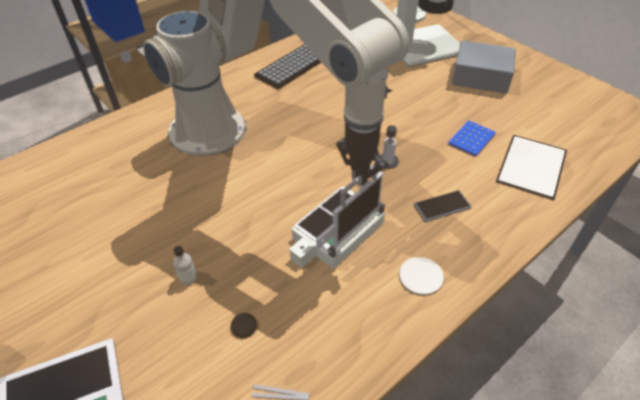

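I pulled the pin straight up, stood it shaft down in the holder cup and let go. I then gripped the bar, swung the screen up to upright, and handed the job in at 18.4 s with the bar still gripped. No verdict is reported.

- **Screen:** In the last check the grip point was about 175 mm along from its closed position, which is about 90° (upright). The arm was still, and the wrist force was about 5 N.
- **Pin and bystanders:** The last scene picture shows the screen upright at about (360, 210) and the pin upright in the cup at (390, 140). The bottle (185, 265), phone (442, 205) and lens cap (243, 325) are where they started.
- **Bar lower in the pads:** From 44° on, the bar seemed to sit 3–6 mm lower in the pads than where I first gripped it. It stayed held.
- **Sideways load:** At about 45° the wrist force reached 22 N, because my path did not quite follow the arc. I eased the path outward and it dropped.
- **Camera disagreement:** The cameras disagreed by a few mm in y. For the upright angle, a wrist-camera check on a hinge knuckle put the bar about 4 mm short of upright. The arm position said about 1.6 mm. I moved 1.5 mm towards upright and did not repeat the camera check; both are well within the allowed tilt.

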